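# Dress the sheet's edge and hold the spring clip open over it

### The job

Take the burr off the top edge of the upright brass sheet: hold the emery stick flat and square across the edge and draw it along the whole edge, from the left end to the right end, with light steady pressure, then lay the stick down on the bench. Then take the spring clip off the wall of the wooden tray by squeezing its grips, and bring it down over the middle of that edge, squeezed well open, with one jaw on each side and not touching the sheet. Finish there, still squeezing: hold the clip gaping around the edge so that I can slip the backing strip in under a jaw; leave everything else on the bench where it is.

Things in the scene. Friction and masses are not known exactly. Their poses are not given: they have to be found in the camera images.
- sheet: Workpiece: rigidly held upright brass sheet, 3 mm thick, 120 mm long. Origin: middle of its top edge, 80 mm above the bench, 38 mm above the rails of the wooden sheet clamp that holds it. y runs along the edge, +y to its left end seen from the robot (ends at y = +60 and -60 mm); x is square to the sheet, away from the robot; z up.
- holder: Sheet clamp screwed to the bench, carrying the sheet: wooden base 90 x 170 x 14 mm, two rails 150 mm long up to 42 mm high along both sides of the sheet, two brass nuts at 28 mm height reaching 30 mm out from the sheet on the robot's side. Origin at its underside centre, below the sheet's origin; same axes as the sheet.
- emery_stick: Flat emery stick lying on the bench: 210 mm long (its y), 18 mm wide (x), 5 mm thick (z), 20 g; origin at the centre of its underside. Best gripped firmly (40 N) across its 18 mm width at mid-length with the fingertips about 2 mm above the bench: the underside then stays free below the tips and the sheet's edge can bear under the grip. 3 to 12 N is a good dressing pressure.
- tray: Open wooden tray fixed to the bench, 100 mm (x) x 130 mm (y) x 45 mm high, walls 5 mm thick; origin at its underside centre. The spring clip is parked on its front wall (towards the robot, at x = -47.5 mm in the tray's frame, running along y). A few collets lie in it.
- clip: Steel spring clip, 80 g, 26 mm wide along y (hinge axis), astride the tray's front wall, jaws down. Origin on the hinge pin, 59 mm above the bench when parked, z up. Two flat black-sleeved grips spread like a V up to 54 mm above the hinge, there 56 mm over their outer faces (x); fully squeezed they are parallel, 20 mm over all, 58 mm above it. This body is the half with the +x grip and +x jaw.
- clip_jaw (a joint): Opening angle of the clip's hinge, rad: 0 as parked on the 5 mm wall, 0.62 at the stop, fully squeezed. A spring shuts it: about 4 N on the grips starts to open it, about 10 N on each holds it fully open; a grip of 15 to 30 N brings it to the stop, with the grips flat against the finger pads. As the V closes, the hinge sinks about 4 mm below its place relative to the fingers.
- jaw_a (a point): Lower inner end of the jaw on the clip's +x side, 36 mm below the hinge. The jaws are 5 mm apart when parked and gape about 27 mm when fully squeezed, their tips still about 36 mm below the hinge. Squeezed evenly, each half turns by half the opening angle.
- jaw_b (a point): Lower inner end of the other jaw (the clip's -x side).
- backing_strip: Bystander: loose brass strip 16 x 110 x 3 mm lying flat on the bench in front of the sheet clamp. Origin at the centre of its underside.
- graver: Bystander: loose graver with a black mushroom handle, 144 mm long, 27 mm thick, lying near the bench's front edge.
- round_pliers: Bystander: loose black-handled pliers, 144 mm long, 12 mm high, lying in front of the tray.
- hammer: Bystander: loose chasing hammer, 235 mm long (along y), 26 mm high, lying at the back.
- ring_blank: Bystander: loose metal ring blank, 21 mm across, 8 mm high, lying in front, between the emery stick and the graver.
Not all that is in view belongs to the job. Leave any orange or turquoise look-alike of the clip alone.

How it is judged:
On the way, in this order (a step that is already met when the one before it is completed fails the run):
1. the held emery stick bears on the left end of the sheet's edge, flat and square across it (contact force between emery_stick and sheet between 1 and 25 N and contact force between emery_stick and the fingers above 1 N and angle between the y axis of emery_stick and the x axis of sheet, either way round below 0.4 rad and angle between the z axis of emery_stick and the z axis of sheet, either way round below 0.25 rad and y of emery_stick in the frame of sheet above 0.036 m), for 0.08 s.
2. it bears on the edge between the left end and the middle (contact force between emery_stick and sheet between 1 and 25 N and contact force between emery_stick and the fingers above 1 N and angle between the y axis of emery_stick and the x axis of sheet, either way round below 0.4 rad and angle between the z axis of emery_stick and the z axis of sheet, either way round below 0.25 rad and y of emery_stick in the frame of sheet between 0.012 and 0.034 m), for 0.08 s.
3. it bears on the middle of the edge (contact force between emery_stick and sheet between 1 and 25 N and contact force between emery_stick and the fingers above 1 N and angle between the y axis of emery_stick and the x axis of sheet, either way round below 0.4 rad and angle between the z axis of emery_stick and the z axis of sheet, either way round below 0.25 rad and y of emery_stick in the frame of sheet between -0.01 and 0.01 m), for 0.08 s.
4. it bears on the edge between the middle and the right end (contact force between emery_stick and sheet between 1 and 25 N and contact force between emery_stick and the fingers above 1 N and angle between the y axis of emery_stick and the x axis of sheet, either way round below 0.4 rad and angle between the z axis of emery_stick and the z axis of sheet, either way round below 0.25 rad and y of emery_stick in the frame of sheet between -0.034 and -0.012 m), for 0.08 s.
5. it bears on the right end of the edge (contact force between emery_stick and sheet between 1 and 25 N and contact force between emery_stick and the fingers above 1 N and angle between the y axis of emery_stick and the x axis of sheet, either way round below 0.4 rad and angle between the z axis of emery_stick and the z axis of sheet, either way round below 0.25 rad and y of emery_stick in the frame of sheet below -0.036 m), for 0.08 s.
6. the emery stick lies on the bench, let go (height (world z) of emery_stick below 0.012 m and contact force between emery_stick and the fingers below 0.1 N and linear speed of emery_stick below 0.05 m/s), for 0.2 s.
At the end, for the whole second after the job is handed in: Fingers hold the clip open (hinge over 0.40 rad) and still, a jaw each side of the sheet (tips 4 mm or more off its mid-plane, 5 to 34 mm below the edge), within 20 mm of the edge's middle, touching neither sheet nor clamp; the emery stick lies on the bench, let go (all of step 6 and value of joint clip_jaw above 0.4 rad and ((x of jaw_a in the frame of sheet above 0.004 m and x of jaw_b in the frame of sheet below -0.004 m) or (x of jaw_b in the frame of sheet above 0.004 m and x of jaw_a in the frame of sheet below -0.004 m)) and z of jaw_a in the frame of sheet between -0.034 and -0.005 m and z of jaw_b in the frame of sheet between -0.034 and -0.005 m and y of clip in the frame of sheet between -0.02 and 0.02 m and contact force between clip and the fingers above 2 N and contact force between clip and sheet below 0.2 N and contact force between clip and holder below 0.2 N and linear speed of clip below 0.03 m/s); the arm keeps its last pose, push and grip.
It fails at once if the emery stick is pressed on the sheet with more than 40 N (contact force between emery_stick and sheet above 40 N).
It fails at once if the emery stick or the clip is dropped ((linear speed of emery_stick above 0.7 m/s and contact force between emery_stick and the fingers below 0.05 N and height (world z) of emery_stick above 0.006 m) or (linear speed of clip above 0.7 m/s and contact force between clip and the fingers below 0.05 N)).
It fails at once if the clip is let shut on the sheet (contact force between clip and sheet above 20 N).
It fails at once if a bystander (backing strip, graver, pliers, hammer, ring blank) is pushed more than 25 mm (distance of any of graver, round_pliers, hammer, ring_blank, backing_strip from where it was at the start of the episode above 0.025 m).
It also fails if it takes over 67 s, if anything falls off the work surface, if the arm or the gripper's body presses on something with over 40 N, if the wrist force passes 120 N, or if a joint passes its speed limit or range.

### The arm

A 7-joint arm with a two-finger parallel gripper is mounted at the origin on a cart in front of the work surface, level with it; the furniture and walls round the work are solid. World frame = base frame: x ahead of the robot, y to its left, z up, the work surface at z = 0. Lengths are in m, angles in rad, forces in N, time in s.
With the tool pointing down it reaches from about 0.35 to 0.9 m from the base axis. Payload 8.1 kg.
Tool frame: the origin (TCP) lies midway between the tips of the shut fingers; the grasp point (between the pads) lies 19 mm behind it; z points along the fingers, y is the line along which they close (so a half turn about z gives the same grasp; the last joint's range is limited). The gripper opens to 92 mm and grips with 3 to 60 N. Pads are 19 mm wide; open, the fingers measure 130 mm over their backs; the gripper's body (75 mm by 190 mm) begins 47 mm behind the grasp point.
Start: joints at [1.193, 0.434, 0.025, 1.573, -0.012, 1.134, -0.075], TCP at [0.17, -0.602, 0.227] pointing down, gripper open.
Joint ranges: [-2.62, 2.62], [-0.44, 2.09], [-1.27, 1.32], [0.08, 2.57], [-1.32, 4.46], [0.12, 2], [-2.74, 2.74]. Speed limits (rad/s): [2.22, 2.22, 3.01, 3.01, 3.14, 3.14, 3.14].

### API

Orientations are given as a rotation vector (axis times angle).
In Python, from cell import arm gives the robot as it stands.
- The arm moves only by the tool carry_out, never from a script. Its arguments are lists of equal length, an entry for each row: "claw": the finger opening in cm, from 0 to 9.18; "delta_pos": the shift along the tool's x, y, z in cm, a list of three; "angular": the turn, a rotation vector about the tool's x, y, z in rad, a list of three. In form: {"claw": [claw, ...], "delta_pos": [[dx, dy, dz], ...], "angular": [[ax, ay, az], ...]}. A call has 1 to 20 rows; each row shifts and turns the commanded pose from where the row before left it, along the tool's axes as they then stand; what a row does not reach is not made up. A row lasts 1/10 s, in which the tool goes at most 50 mm and 8.59 degrees, less where a joint would pass 70% of its speed; a pose out of reach is approached as far as the arm can. A call with a gripper value outside its range is refused whole. The fingers move at their own pace and stop on an object; "force" is the grip in N (left out, the last holds). Time passes only in rows, so rows that do not move let the fingers close. It gives the time, the measured TCP pose, the force, the opening and the grip force at its end, in the units of the state.
- arm.observe(): the state, without advancing time (a new reading comes with each control period).
- arm.get_image(name): name is "scene" or "side" or "wrist"; returns a dict with "frame" (384x512x3 uint8, red, green, blue), "mtx" (3x3 intrinsics, pixels), "T" (4x4, takes a point from camera to world coordinates). Camera axes: x right, y down, z forward; pixel columns grow to the right and rows downward; lengths in m; the calibration is good to about 2 mm. A picture is of the moment at which its call begins. There is no depth.
- arm.sign_off(): hands the job in; it is judged then, once.
Trained networks look in a picture, given as the dict that the camera call returned (one of the last four; its "shot" number tells which), for a name from the list of things; names that differ only in an ending like _2 or _b are one class to them, and where a whole thing is asked for, a point or a joint stands for the part that bears it (a point fixed in the world has none). Each returns a list of dicts, best first, with "conf" (0 to 1); they miss things now and then, are a little off and sometimes report something else, mostly with a low value. They report only what shows in the picture. A call takes as long as a camera call. They do not tell look-alikes from the thing itself.
- arm.look_for(label, picture): "centre" ([column, row] as shares, 0 to 1, of the picture: columns of its width, rows of its height, amid what is visible of it).
- arm.trace(label, picture): "region" (384x512 bool, what is visible of it) and "centre" ([column, row] as shares, 0 to 1, of the picture: columns of its width, rows of its height, amid what is visible of it).
- arm.place_of(label, picture): "centre" ([column, row] as shares, 0 to 1, of the picture: columns of its width, rows of its height: a listed point, or the origin of a listed thing).
The state is a dict: "clock": time; "joints": joint angles; "dq": joint speeds; "joint_efforts": joint torques, N m; "position": TCP position; "ee_rot": TCP orientation; "force": force on the tool from outside, world axes, zero at the start; "ft_torque": the same for the moment, N m; "width": opening from 0.0 (shut) to 1.0 (fully open); "gripper_force": force on a finger pad.
Only numpy, scipy, OpenCV 4.12 (cv2) and the standard library are available. Lean on these libraries where they do the work, as an engineer would, in place of code of your own. Each camera call takes 0.05 s, during which the arm holds its last target. There are 200 camera calls.

## Working session

There is one attempt and no reset: what is moved stays moved. The work goes in short steps, Python scripts to look and compute and a tool call to move; the robot and the scene stay as the last step left them, time stands still between calls to the robot, and variables do not carry over. Pictures are saved under pics/ and viewed, at most 10 in all, crops included, and the job is handed in when it is done.

Besides the shell and the picture viewer there is one more tool, called as name(argument=value, ...) on one line, values as JSON. carry_out: Moves the arm, as the interface text tells. Its arguments: {"type":"object","properties":{"claw":{"type":"array","items":{"type":"number"}},"delta_pos":{"type":"array","items":{"type":"array","items":{"type":"number"}}},"angular":{"type":"array","items":{"type":"array","items":{"type":"number"}}},"force":{"type":"number"}},"required":["claw","delta_pos","angular"]}

```bash
ls; mkdir -p pics; cat > h.py <<'E'
import numpy as np, cv2
from cell import arm
from scipy.spatial.transform import Rotation as R
def shot(n,f=None):
    p=arm.get_image(n)
    if f: cv2.imwrite('pics/'+f,cv2.cvtColor(p['frame'],cv2.COLOR_RGB2BGR))
    return p
def ray(p,c):
    u=np.array([c[0]*512,c[1]*384,1.]); d=p['T'][:3,:3]@np.linalg.inv(p['mtx'])@u
    return p['T'][:3,3],d/np.linalg.norm(d)
def onz(p,c,z):
    o,d=ray(p,c); return o+d*(z-o[2])/d[2]
def tri(rs):
    A=sum(np.eye(3)-np.outer(d,d) for o,d in rs); b=sum((np.eye(3)-np.outer(d,d))@o for o,d in rs)
    x=np.linalg.solve(A,b); return x,[np.linalg.norm(np.cross(d,x-o)) for o,d in rs]
def proj(p,x):
    c=np.linalg.inv(p['T'])@np.r_[x,1]; q=p['mtx']@c[:3]; return q[:2]/q[2]
E
python3 - <<'E'
from h import *
np.set_printoptions(precision=4,suppress=True)
print(arm.observe())
P={n:shot(n,n+'0.png') for n in('scene','side','wrist')}
a=np.hstack([cv2.imread('pics/scene0.png'),cv2.imread('pics/side0.png')]);
for n,p in P.items(): print(n,p['T'][:3,3],p['T'][:3,2],p['mtx'][0,0])
for l in ['sheet','holder','emery_stick','tray','clip','jaw_a','jaw_b','backing_strip','graver','round_pliers','hammer','ring_blank']:
    for n,p in P.items():
        print(l,n,[(round(d['conf'],2),np.round(np.array(d['centre'])*[512,384],1)) for d in arm.place_of(l,p)[:3]])
E
```

```text
pics
{'clock': 0.0, 'joints': array([ 1.1934,  0.4352,  0.025 ,  1.5741, -0.0116,  1.134 , -0.0751]), 'dq': array([-0.0024,  0.0006, -0.0005, -0.0002,  0.0004, -0.0019,  0.0015]), 'joint_efforts': array([ -0.0004, -66.7853,   0.9848, -31.4468,  -0.0606,   0.0427,
         0.0002]), 'position': array([ 0.1694, -0.6011,  0.226 ]), 'ee_rot': array([-3.1105, -0.43  ,  0.0005]), 'force': array([-1.2708, -0.3918,  0.1808]), 'ft_torque': array([-0.0256, -0.031 , -0.035 ]), 'gripper_force': 0.0, 'width': 0.9976906687232712}
scene [0.0992 0.3926 0.7847] [ 0.4641 -0.5216 -0.716 ] 403.5120088933905
side [ 0.3674 -1.2277  0.8953] [ 0.1333  0.781  -0.6101] 422.6650493670776
wrist [ 0.2371 -0.5816  0.3849] [-0.2523 -0.0684 -0.9652] 344.5721860842126
sheet scene [(0.83, array([195.2, 227. ]))]
sheet side [(0.43, array([249.6, 156.7]))]
sheet wrist []
holder scene [(0.94, array([200. , 245.4])), (0.55, array([326.3, 166.2])), (0.42, array([351.3, 202.9]))]
holder side [(0.62, array([245.4, 175.9]))]
holder wrist []
emery_stick scene [(0.85, array([295. , 232.3])), (0.19, array([200.3, 245.5]))]
emer
[... 927 characters left out ...]
ray([217.9, 300.2])), (0.38, array([198.2, 226.5]))]
backing_strip side [(0.72, array([250.2, 153.2])), (0.6, array([214.7, 167.1]))]
backing_strip wrist []
graver scene []
graver side [(0.66, array([191.5, 164.3]))]
graver wrist []
round_pliers scene [(0.65, array([352. , 204.1]))]
round_pliers side [(0.71, array([242.2, 250.5])), (0.45, array([203.9, 254. ]))]
round_pliers wrist []
hammer scene [(0.8, array([204.9, 182.9])), (0.61, array([321.4, 164. ]))]
hammer side [(0.81, array([301.9, 197.4])), (0.71, array([211.9, 213.5]))]
hammer wrist []
ring_blank scene [(0.46, array([263.4, 263.2]))]
ring_blank side [(0.57, array([246. , 249.4])), (0.42, array([244.5, 178.5]))]
ring_blank wrist []
```

View pics/scene0.png

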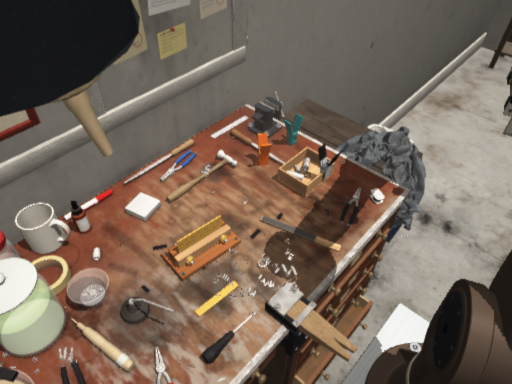

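View pics/side0.png

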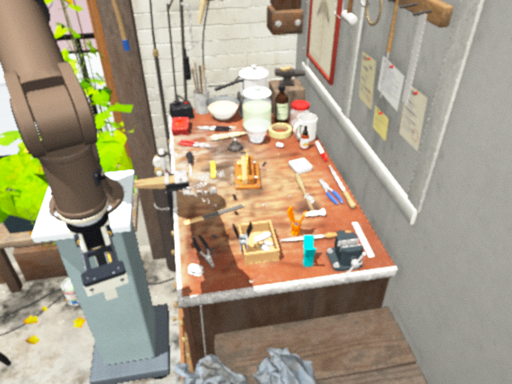

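```bash
python3 - <<'E'
import cv2,numpy as np
a=cv2.imread('pics/scene0.png')[90:260,230:400];b=cv2.imread('pics/side0.png')[190:290,180:330]
cv2.imwrite('pics/crop0.png',np.hstack([cv2.resize(a,(400,400),interpolation=2),cv2.resize(b,(400,400),interpolation=2)]))
E
```

```text
(no output)
```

View pics/crop0.png

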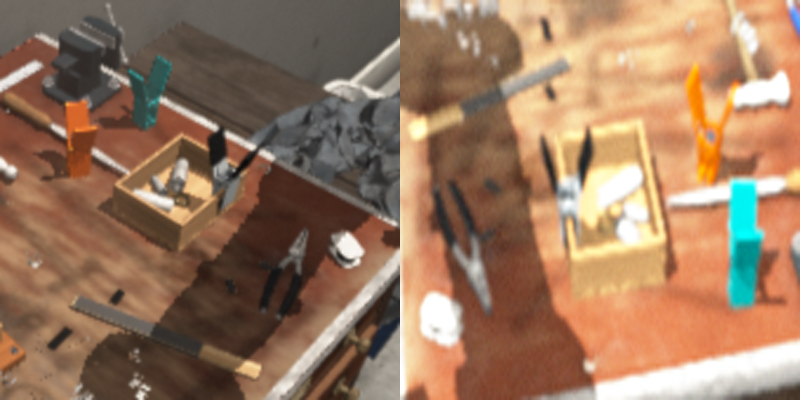

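The pictures show three clip-like things. In the scene view they are orange (264,150), turquoise (293,128), and black-gripped steel astride the tray's wall (325,163), which is (241,237) in the side view. The black-gripped one on the tray is the real clip. The emery stick runs from (262,218) to (340,248), and the sheet in its clamp is at (200,240).

```bash
python3 - <<'E'
from h import *
np.set_printoptions(precision=4,suppress=True)
S=shot('scene');D=shot('side')
w=np.array([512,384.])
def pick(l,p,near,f=arm.place_of):
    r=[d for d in f(l,p) if np.linalg.norm(np.array(d['centre'])*w-near)<18]
    return r[0]['centre'] if r else None
for l,a,b in [('sheet',(195,227),(249,157)),('holder',(200,245),(246,176)),('emery_stick',(295,232),(212,216)),('tray',(306,178),(258,246)),('clip',(325,165),(241,239)),('jaw_a',(322,175),(244,247)),('backing_strip',(218,300),(214,167)),('graver',(230,340),(191,164)),('round_pliers',(352,204),(203,254)),('hammer',(205,183),(302,197))]:
    c=pick(l,S,a);e=pick(l,D,b)
    if c is not None and e is not None: x,er=tri([ray(S,c),ray(D,e)]);print(l,x,'err',er[0],end=' ')
    if c is not None: print(l,'z0',onz(S,c,0.0))
# emery axis by trace
for n,p,near in(('scene',S,(295,232)),('side',D,(212,216))):
    for l in('emery_stick','sheet','tray','clip'):
        for d in arm.trace(l,p)[:3]:
            m=d['region'];ys,xs=np.nonzero(m)
            z={'emery_stick':.005,'sheet':.08,'tray':.045,'clip':.08}[l]
            r=cv2.minAreaRect(np.c_[xs,ys].astype(np.float32));b=cv2.boxPoints(r)
            print(n,l,round(d['conf'],2),np.array(d['centre'])*w,m.sum());print(np.array([onz(p,q/w,z) for q in b])[:,:2].tolist() if l!='clip' else '')
E
```

```text
sheet [0.567  0.0364 0.0765] err 0.0009608452178171339 sheet z0 [ 0.6162 -0.002   0.    ]
holder [ 0.5631  0.0376 -0.0016] err 0.0009898372480354382 holder z0 [0.5633 0.0383 0.    ]
emery_stick [ 0.4238 -0.1592 -0.003 ] err 0.00047767838194424624 emery_stick z0 [ 0.4231 -0.1572 -0.    ]
tray [ 0.5316 -0.3344  0.0011] err 0.0005168561181433145 tray z0 [ 0.5316 -0.3353  0.    ]
clip [ 0.4854 -0.3507  0.0638] err 0.004902695849692515 clip z0 [ 0.5255 -0.4173  0.    ]
jaw_a [ 0.4892 -0.3533  0.0256] err 0.005886754005488362 jaw_a z0 [ 0.509  -0.3792  0.    ]
backing_strip [ 0.4459  0.1055 -0.0084] err 0.005510598876393524 backing_strip z0 [0.4364 0.1083 0.    ]
graver [0.3618 0.1457 0.002 ] err 0.0031368107217238264 graver z0 [0.3592 0.1448 0.    ]
round_pliers [ 0.3742 -0.3362 -0.0028] err 0.0035701804413028598 round_pliers z0 [ 0.3769 -0.3335  0.    ]
hammer [ 0.7359 -0.1298 -0.0071] err 0.005180700054404318 hammer z0 [ 0.7238 -0.1241  0.    ]
scene emery_stick 0.93 [298.8032 233.8176] 538
[[0.5165864779551463, -0.12056334648125255], [0.5264049313149683, -0.1422282845702093], [0.323295
[... 274 characters left out ...]
.20383410879384423]]
scene clip 0.88 [323.2768 161.5104] 264

scene clip 0.86 [294.912  125.4912] 296

scene clip 0.62 [261.376  150.2976] 341

side emery_stick 0.49 [217.8048 212.3136] 208
[[0.3294543780854503, -0.17515267214218633], [0.5203080882103799, -0.12331378675684523], [0.5209172329037715, -0.14585547721811065], [0.3322737220067081, -0.19605654043538667]]
side tray 0.66 [260.096  243.9936] 1312
[[0.48354058078187917, -0.27029838068678613], [0.6002333221609822, -0.2711328535597781], [0.5760527047985055, -0.4423973995342163], [0.4718071880641363, -0.43988740542555704]]
side clip 0.63 [294.6048 218.9952] 264

side clip 0.57 [242.1248 240.8064] 67

side clip 0.54 [307.3024 248.6016] 375
```

```bash
cat >> h.py <<'E'
def plan(target,yaw_turn=0,n=None):
    s=arm.observe(); r=R.from_rotvec(s['ee_rot']); d=r.inv().apply(np.array(target)-s['position'])*100
    print('pos',s['position'].round(4),'t',round(s['clock'],2),'tool x',r.as_matrix()[:,0].round(4),'y',r.as_matrix()[:,1].round(4),'z',r.as_matrix()[:,2].round(4))
    print('delta tool cm',d.round(2),'per row n=',n,(d/(n or 1)).round(3)); return d
E
python3 - <<'E'
from h import *
plan([.42,-.25,.28],n=14)
E
```

```text
pos [ 0.1696 -0.6016  0.2267] t 3.45 tool x [0.9625 0.2713 0.    ] y [ 2.713e-01 -9.625e-01  1.000e-04] z [ 0.e+00 -1.e-04 -1.e+00]
delta tool cm [ 33.64 -27.05  -5.33] per row n= 14 [ 2.403 -1.932 -0.381]
```

carry_out(claw=[9.0,9.0,9.0,9.0,9.0,9.0,9.0,9.0,9.0,9.0,9.0,9.0,9.0,9.0,9.0], delta_pos=[[2.4,-1.93,-0.38],[2.4,-1.93,-0.38],[2.4,-1.93,-0.38],[2.4,-1.93,-0.38],[2.4,-1.93,-0.38],[2.4,-1.93,-0.38],[2.4,-1.93,-0.38],[2.4,-1.93,-0.38],[2.4,-1.93,-0.38],[2.4,-1.93,-0.38],[2.4,-1.93,-0.38],[2.4,-1.93,-0.38],[2.4,-1.93,-0.38],[2.4,-1.93,-0.38],[0,0,0]], angular=[[0,0,0],[0,0,0],[0,0,0],[0,0,0],[0,0,0],[0,0,0],[0,0,0],[0,0,0],[0,0,0],[0,0,0],[0,0,0],[0,0,0],[0,0,0],[0,0,0],[0,0,0]])

```text
clock: 4.95
position: [0.4225, -0.2464, 0.2807]
ee_rot: [-3.11, -0.44, -0.004]
force: [0.1, 0.6, -0.0]
width: 0.98
gripper_force: 0.0
```

```bash
python3 - <<'E'
from h import *
import pickle
np.set_printoptions(precision=4,suppress=True)
p=shot('wrist','w1.png'); w=np.array([512,384.])
out={}
for l in ['sheet','emery_stick','tray','clip','jaw_a','round_pliers']:
    out[l]=arm.place_of(l,p)[:3]
    print(l,[(round(d['conf'],2),np.round(np.array(d['centre'])*w,1),onz(p,d['centre'],{'clip':.059,'jaw_a':.023,'sheet':.08}.get(l,0))) for d in out[l]])
pickle.dump((p,out),open('w1.pkl','wb'))
plan([.45,-.03,.28],n=7)
E
```

```text
sheet []
emery_stick [(0.97, array([193.6, 132.7]), array([ 0.4227, -0.1628,  0.    ]))]
tray [(0.67, array([352.7,  83.5]), array([ 0.5348, -0.3359,  0.    ]))]
clip [(0.89, array([368.9, 127.8]), array([ 0.4899, -0.3543,  0.059 ]))]
jaw_a [(0.97, array([360.1, 124.9]), array([ 0.4902, -0.3551,  0.023 ])), (0.87, array([357.8, 129. ]), array([ 0.485 , -0.3541,  0.023 ]))]
round_pliers [(0.81, array([307.8, 202.5]), array([ 0.3747, -0.331 ,  0.    ]))]
pos [ 0.419  -0.2513  0.2798] t 5.3 tool x [ 0.963   0.2695 -0.0004] y [ 0.2695 -0.963   0.0001] z [-0.0004 -0.0002 -1.    ]
delta tool cm [  8.95 -20.47  -0.02] per row n= 7 [ 1.278 -2.925 -0.003]
```

View pics/w1.png

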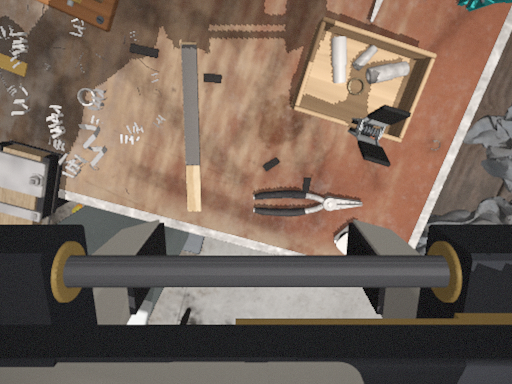

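carry_out(claw=[9.0,9.0,9.0,9.0,9.0,9.0,9.0,9.0], delta_pos=[[1.28,-2.92,0],[1.28,-2.92,0],[1.28,-2.92,0],[1.28,-2.92,0],[1.28,-2.92,0],[1.28,-2.92,0],[1.28,-2.92,0],[0,0,0]], angular=[[0,0,0],[0,0,0],[0,0,0],[0,0,0],[0,0,0],[0,0,0],[0,0,0],[0,0,0]])

```text
clock: 6.1
position: [0.4507, -0.0254, 0.2801]
ee_rot: [-3.109, -0.438, -0.001]
force: [0.2, -1.0, -0.1]
width: 0.982
gripper_force: 0.0
```

```bash
python3 - <<'E'
from h import *
import pickle
np.set_printoptions(precision=4,suppress=True)
p=shot('wrist','w2.png'); w=np.array([512,384.])
q,o1=pickle.load(open('w1.pkl','rb'))
out={}
for l in ['sheet','holder','emery_stick','tray','clip','jaw_a','backing_strip']:
    out[l]=arm.place_of(l,p)[:3]
    print(l,[(round(d['conf'],2),np.round(np.array(d['centre'])*w,1),onz(p,d['centre'],{'clip':.059,'jaw_a':.023,'sheet':.08}.get(l,0))) for d in out[l]])
    if out[l] and o1.get(l): print('  tri',tri([ray(p,out[l][0]['centre']),ray(q,o1[l][0]['centre'])]))
for l,z in(('emery_stick',.005),('sheet',.06),('holder',.03)):
    for d in arm.trace(l,p)[:1]:
        ys,xs=np.nonzero(d['region']);P=np.array([onz(p,(x/512,y/384),z) for x,y in zip(xs,ys)])[:,:2]
        r=cv2.minAreaRect(P.astype(np.float32));print(l,r,cv2.boxPoints(r))
pickle.dump((p,out),open('w2.pkl','wb'))
plan([.424,-.16,.28],n=7)
E
```

```text
sheet [(0.71, array([223.6,  30.4]), array([0.5662, 0.0413, 0.08  ]))]
holder [(0.81, array([231.8,  45.9]), array([0.5632, 0.0382, 0.    ]))]
emery_stick [(0.97, array([351.7, 194.5]), array([ 0.4292, -0.1622,  0.    ])), (0.64, array([233.7,  47.6]), array([0.562 , 0.0355, 0.    ]))]
  tri (array([ 0.4256, -0.1629, -0.0022]), [np.float64(0.0031417904725141673), np.float64(0.0031417904725140125)])
tray [(0.86, array([508.6, 153.5]), array([ 0.5364, -0.3368,  0.    ]))]
  tri (array([ 0.5355, -0.3357,  0.0012]), [np.float64(0.0008484820812431778), np.float64(0.0008484820812433269)])
clip []
jaw_a []
backing_strip [(0.83, array([154.4, 131.9]), array([0.4381, 0.1062, 0.    ]))]
emery_stick ((0.4358605444431305, -0.15601608157157898), (0.18409283459186554, 0.019438747316598892), 15.215815544128418) [[ 0.3445 -0.1708]
 [ 0.3496 -0.1896]
 [ 0.5272 -0.1412]
 [ 0.5221 -0.1225]]
sheet ((0.5651710033416748, 0.04009273648262024), (0.12561838328838348, 0.008167949505150318), 82.60408782958984) [[ 0.553  -0.0217]
 [ 0.5611 -0.0227]
 [ 0.5773  0.1019]
 [ 0.5692  0.1029]]
holder ((0.5627317428588867, 0.03575034439563751), (0.1643466204404831, 0.08696005493402481), 82.68684387207031) [[ 0.5091 -0.0402]
 [ 0.5954 -0.0513]
 [ 0.6163  0.1117]
 [ 0.5301  0.1228]]
pos [ 0.4504 -0.0297  0.2799] t 6.65 tool x [ 0.9627  0.2705 -0.    ] y [ 0.2705 -0.9627  0.0001] z [ 0.     -0.0001 -1.    ]
delta tool cm [-6.07 11.83 -0.01] per row n= 7 [-0.867  1.689 -0.001]
```

View pics/w2.png

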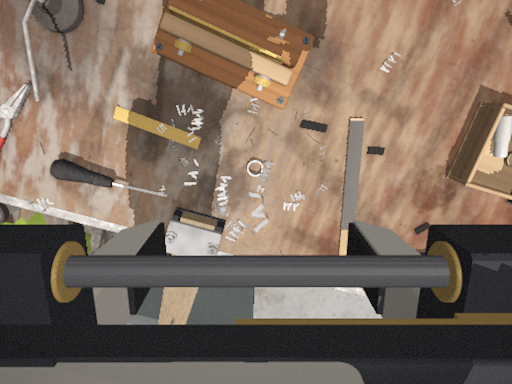

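w2 shows the sheet's gold edge from (168,5) to (285,62) in its clamp. The stick is at (352,190), the strip at (155,128), the ring at (255,168) and the graver at (100,178). The stick lies at a yaw of about 15.2°, and the tool's yaw is 15.7°, so I can grasp it as it lies.

carry_out(claw=[5,5,5,5,5,5,5,5,5,5,5,5,5,5,5,5], delta_pos=[[-0.88,1.7,2.57],[-0.88,1.7,2.57],[-0.88,1.7,2.57],[-0.88,1.7,2.57],[-0.88,1.7,2.57],[-0.88,1.7,2.57],[-0.88,1.7,2.57],[0,0,0],[0,0,2.0],[0,0,2.0],[0,0,2.0],[0,0,2.0],[0,0,1.0],[0,0,0.5],[0,0,0],[0,0,0]], angular=[[0,0,0],[0,0,0],[0,0,0],[0,0,0],[0,0,0],[0,0,0],[0,0,0],[0,0,0],[0,0,0],[0,0,0],[0,0,0],[0,0,0],[0,0,0],[0,0,0],[0,0,0],[0,0,0]])

```text
clock: 8.25
position: [0.424, -0.1606, 0.0057]
ee_rot: [3.112, 0.43, 0.001]
force: [-0.3, 0.1, -0.1]
width: 0.546
gripper_force: 0.0
```

```bash
python3 - <<'E'
from h import *
plan([.4235,-.1605,.002]); s=arm.observe(); print(s['force'],s['width'])
E
```

```text
pos [ 0.424  -0.1606  0.0057] t 8.25 tool x [9.625e-01 2.713e-01 8.000e-04] y [ 2.713e-01 -9.625e-01  6.000e-04] z [ 1.e-03 -3.e-04 -1.e+00]
delta tool cm [-0.05 -0.02  0.37] per row n= None [-0.05  -0.024  0.373]
[-0.25772237  0.07220915 -0.11029004] 0.5463985171803202
```

carry_out(claw=[5,5,0,0,0,0,0,0,0,0], delta_pos=[[0,0,0.25],[0,0,0.1],[0,0,0],[0,0,0],[0,0,0],[0,0,0],[0,0,0],[0,0,0],[0,0,0],[0,0,0]], angular=[[0,0,0],[0,0,0],[0,0,0],[0,0,0],[0,0,0],[0,0,0],[0,0,0],[0,0,0],[0,0,0],[0,0,0]], force=40)

```text
clock: 9.25
position: [0.4235, -0.1606, 0.0015]
ee_rot: [3.112, 0.43, 0.0]
force: [1.2, -0.5, 0.4]
width: 0.183
gripper_force: 40.0
```

carry_out(claw=[0,0,0,0,0,0,0,0,0,0,0,0,0,0,0,0,0,0,0,0], delta_pos=[[0,0,-1.5],[0,0,-3],[0,0,-3],[0,0,-3],[0,0,-1.5],[2.1,-1.99,0],[2.1,-1.99,0],[2.1,-1.99,0],[2.1,-1.99,0],[2.1,-1.99,0],[2.1,-1.99,0],[2.1,-1.99,0],[2.1,-1.99,0],[2.1,-1.99,0],[2.1,-1.99,0],[0,0,0],[0,0,0],[0,0,0],[0,0,0],[0,0,0]], angular=[[0,0,0],[0,0,0],[0,0,0],[0,0,0],[0,0,0],[0,0,0],[0,0,0],[0,0,0],[0,0,0],[0,0,0],[0,0,0],[0,0,0],[0,0,0],[0,0,0],[0,0,0.05],[0,0,0.1],[0,0,0.1],[0,0,0.1],[0,0,0.053],[0,0,0]])

```text
clock: 11.25
position: [0.5713, 0.088, 0.1213]
ee_rot: [3.135, -0.202, -0.001]
force: [0.5, -0.4, -0.3]
width: 0.18
gripper_force: 40.0
```

```bash
python3 - <<'E'
from h import *
w=np.array([512,384.])
plan([.572,.0876,.09]); s=arm.observe(); print(s['force'],s['width'])
p=shot('wrist','w3.png')
for l,z in(('emery_stick',.13),('sheet',.06),):
    for f in (arm.place_of,): print(l,[(round(d['conf'],2),np.array(d['centre'])*w) for d in f(l,p)])
S=shot('scene');D=shot('side')
rs=[]
for q in(S,D,p):
    r=arm.place_of('sheet',q)
    for d in r[:2]: print(d['conf'],np.array(d['centre'])*w,onz(q,d['centre'],.08))
    for d in arm.place_of('emery_stick',q)[:2]: print('  em',d['conf'],np.array(d['centre'])*w,onz(q,d['centre'],s['position'][2]-.0015))
a=cv2.resize(cv2.imread('pics/w3.png')[0:260],(512,260))
b=cv2.resize(cv2.cvtColor(S['frame'],4)[190:290,150:300],(450,300),interpolation=2)
cv2.imwrite('pics/c3.png',np.vstack([a,np.pad(b,((0,0),(0,62),(0,0)))]))
E
```

```text
pos [0.5713 0.088  0.1213] t 11.25 tool x [ 9.917e-01 -1.285e-01 -4.000e-04] y [-1.285e-01 -9.917e-01  3.000e-04] z [-5.e-04 -3.e-04 -1.e+00]
delta tool cm [0.07 0.03 3.13] per row n= None [0.072 0.029 3.13 ]
[ 0.53007159 -0.35121267 -0.32022609] 0.18007461273189634
emery_stick [(0.63, array([257.1776, 238.6944]))]
sheet [(0.78, array([341.2992, 212.1984]))]
0.87 [198.0928 229.7088] [0.55948148 0.04224547 0.08      ]
  em 0.81 [173.4144 228.4032] [0.57418193 0.09502932 0.11979977]
0.51 [244.0192 247.488 ] [ 0.48334231 -0.4112288   0.08      ]
0.38 [247.0912 154.9056] [0.57004026 0.05153624 0.08      ]
  em 0.51 [245.4016 139.5072] [0.57151402 0.09308398 0.11979977]
0.78 [341.2992 212.1984] [0.56447608 0.03697223 0.08      ]
  em 0.63 [257.1776 238.6944] [0.57109179 0.08831057 0.11979977]
```

View pics/c3.png

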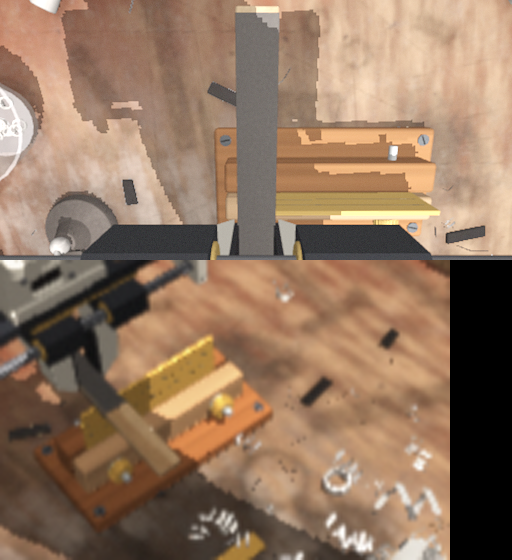

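The stick is held square across the sheet, which spans about columns 278 to 438 near row 205 in w3. Next I lower it.

carry_out(claw=[0,0,0,0,0,0], delta_pos=[[0,0,1.0],[0,0,1.5],[0,0,0.7],[0,0,0.3],[0,0,0],[0,0,0]], angular=[[0,0,0],[0,0,0],[0,0,0],[0,0,0],[0,0,0],[0,0,0]])

```text
clock: 12.4
position: [0.5718, 0.0881, 0.0868]
ee_rot: [-3.135, 0.201, -0.001]
force: [0.3, 0.1, -0.8]
width: 0.183
gripper_force: 40.0
```

carry_out(claw=[0,0], delta_pos=[[0,0,0.1],[0,0,0]], angular=[[0,0,0],[0,0,0]])

```text
clock: 12.6
position: [0.5718, 0.088, 0.0858]
ee_rot: [-3.135, 0.201, -0.001]
force: [0.3, 0.8, -0.1]
width: 0.182
gripper_force: 40.0
```

carry_out(claw=[0,0,0], delta_pos=[[0,0,0.1],[0,0,0.1],[0,0,0]], angular=[[0,0,0],[0,0,0],[0,0,0]])

```text
clock: 12.9
position: [0.5715, 0.0879, 0.0834]
ee_rot: [3.135, -0.201, -0.0]
force: [0.5, 0.4, -0.2]
width: 0.18
gripper_force: 40.0
```

carry_out(claw=[0,0,0], delta_pos=[[0,0,0.1],[0,0,0],[0,0,0]], angular=[[0,0,0],[0,0,0],[0,0,0]])

```text
clock: 13.2
position: [0.5716, 0.0879, 0.0825]
ee_rot: [3.135, -0.201, -0.0]
force: [-0.6, -0.2, -0.4]
width: 0.183
gripper_force: 40.0
```

carry_out(claw=[0,0], delta_pos=[[0,0,0.05],[0,0,0]], angular=[[0,0,0],[0,0,0]])

```text
clock: 13.4
position: [0.5716, 0.0879, 0.082]
ee_rot: [3.135, -0.201, -0.0]
force: [0.5, -0.4, -0.1]
width: 0.187
gripper_force: 40.0
```

carry_out(claw=[0,0], delta_pos=[[0,0,0.05],[0,0,0]], angular=[[0,0,0],[0,0,0]])

```text
clock: 13.6
position: [0.5717, 0.088, 0.0816]
ee_rot: [3.135, -0.201, 0.0]
force: [-0.2, 0.2, 0.7]
width: 0.181
gripper_force: 40.0
```

carry_out(claw=[0,0], delta_pos=[[0,0,0.05],[0,0,0]], angular=[[0,0,0],[0,0,0]])

```text
clock: 13.8
position: [0.5717, 0.088, 0.0815]
ee_rot: [3.135, -0.201, 0.0]
force: [-1.6, -1.3, 6.2]
width: 0.179
gripper_force: 40.0
```

carry_out(claw=[0,0,0,0,0,0], delta_pos=[[0,0,0],[0,0.2,0],[0,0.4,0],[0,0.4,0],[0,0.4,0],[0,0.4,0]], angular=[[0,0,0],[0,0,0],[0,0,0],[0,0,0],[0,0,0],[0,0,0]])

```text
clock: 14.4
position: [0.5699, 0.0704, 0.0815]
ee_rot: [-3.134, 0.201, -0.002]
force: [0.6, 4.1, 5.6]
width: 0.181
gripper_force: 40.0
```

carry_out(claw=[0,0,0,0,0,0], delta_pos=[[0,0.4,0],[0,0.4,0],[0,0.4,0],[0,0.4,0],[0,0.4,0],[0,0.4,0]], angular=[[0,0,0],[0,0,0],[0,0,0],[0,0,0],[0,0,0],[0,0,0]])

```text
clock: 15.0
position: [0.5668, 0.0465, 0.0815]
ee_rot: [-3.134, 0.201, -0.002]
force: [1.4, 2.6, 5.2]
width: 0.185
gripper_force: 40.0
```

Force steady at 5–6 N; the stroke continues.

carry_out(claw=[0,0,0,0,0,0,0], delta_pos=[[0,0.4,0],[0,0.4,0],[0,0.4,0],[0,0.4,0],[0,0.4,0],[0,0.4,0],[0,0.4,0]], angular=[[0,0,0],[0,0,0],[0,0,0],[0,0,0],[0,0,0],[0,0,0],[0,0,0]])

```text
clock: 15.7
position: [0.5632, 0.0187, 0.0815]
ee_rot: [-3.134, 0.201, -0.002]
force: [1.2, 3.1, 5.2]
width: 0.182
gripper_force: 40.0
```

carry_out(claw=[0,0,0,0,0,0,0,0], delta_pos=[[0,0.4,0],[0,0.4,0],[0,0.4,0],[0,0.4,0],[0,0.4,0],[0,0.4,0],[0,0.2,0],[0,0,0]], angular=[[0,0,0],[0,0,0],[0,0,0],[0,0,0],[0,0,0],[0,0,0],[0,0,0],[0,0,0]])

```text
clock: 16.5
position: [0.5598, -0.0076, 0.0815]
ee_rot: [-3.135, 0.202, -0.002]
force: [-0.2, 2.2, 6.4]
width: 0.187
gripper_force: 40.0
```

carry_out(claw=[0,0,0,0,0,0,0,0,0,0,0,0,0,0,0,0,0,0,0,0], delta_pos=[[0,0.1,0],[0,0,0],[0,0,-1],[0,0,-2],[0,0,-1],[-1.28,1.88,0],[-1.28,1.88,0],[-1.28,1.88,0],[-1.28,1.88,0],[-1.28,1.88,0],[-1.28,1.88,0],[-1.28,1.88,0],[-1.28,1.88,0],[-1.28,1.88,0],[0,0,1.5],[0,0,3],[0,0,3],[0,0,2],[0,0,1.0],[0,0,0.5]], angular=[[0,0,0],[0,0,0],[0,0,0],[0,0,0],[0,0,0],[0,0,0],[0,0,0],[0,0,0],[0,0,0],[0,0,0],[0,0,0],[0,0,0],[0,0,0],[0,0,0],[0,0,0],[0,0,0],[0,0,0],[0,0,0],[0,0,0],[0,0,0]])

```text
clock: 18.5
position: [0.4228, -0.1615, 0.0105]
ee_rot: [-3.135, 0.202, 0.002]
force: [0.5, 0.8, 0.6]
width: 0.182
gripper_force: 40.0
```

carry_out(claw=[0,0,0,0], delta_pos=[[0,0,0],[0,0,0.3],[0,0,0.2],[0,0,0]], angular=[[0,0,0],[0,0,0],[0,0,0],[0,0,0]])

```text
clock: 18.9
position: [0.4236, -0.1614, 0.0063]
ee_rot: [3.135, -0.201, 0.001]
force: [1.3, 0.4, -0.1]
width: 0.186
gripper_force: 40.0
```

carry_out(claw=[0,0,0,0], delta_pos=[[0,0,0.25],[0,0,0.15],[0,0,0.05],[0,0,0]], angular=[[0,0,0],[0,0,0],[0,0,0],[0,0,0]])

```text
clock: 19.3
position: [0.4232, -0.1613, 0.0015]
ee_rot: [3.135, -0.201, -0.0]
force: [-0.5, -0.7, 1.3]
width: 0.183
gripper_force: 40.0
```

carry_out(claw=[3,5,5,5,5,5,5,5,5,5,5,5], delta_pos=[[0,0,0],[0,0,0],[0,0,0],[0,0,0],[0,0,-1],[0,0,-3],[0,0,-4],[0,0,-4],[0,0,-4],[0,0,-4],[0,0,-4],[0,0,0]], angular=[[0,0,0],[0,0,0],[0,0,0],[0,0,0],[0,0,0],[0,0,0],[0,0,0],[0,0,0],[0,0,0],[0,0,0],[0,0,0],[0,0,0]])

```text
clock: 20.5
position: [0.4259, -0.1618, 0.2473]
ee_rot: [3.133, -0.201, 0.014]
force: [0.6, 0.2, -0.3]
width: 0.544
gripper_force: 0.0
```

```bash
python3 - <<'E'
from h import *
import pickle
np.set_printoptions(precision=4,suppress=True)
w=np.array([512,384.])
s=arm.observe();print(s['joints'],s['clock'])
p=shot('wrist','w4.png'); q,o1=pickle.load(open('w1.pkl','rb'))
for l in ['clip','jaw_a','tray','emery_stick']:
    r=arm.place_of(l,p)[:3]
    for d in r: print(l,round(d['conf'],2),np.array(d['centre'])*w,onz(p,d['centre'],{'clip':.059,'jaw_a':.023}.get(l,0)))
    if r and o1.get(l): print('  tri',[tri([ray(p,r[0]['centre']),ray(q,o['centre'])]) for o in o1[l][:2]])
plan([.4862,-.3545,.20],n=7)
E
```

```text
[ 0.4443  0.1485 -0.2249  1.9271  0.0387  1.0606 -1.4959] 20.5
clip 0.56 [449.5872  76.4928] [ 0.4889 -0.3573  0.059 ]
  tri [(array([ 0.4895, -0.3491,  0.0743]), [np.float64(0.0003848747033909355), np.float64(0.00038487470339099476)])]
jaw_a 0.91 [427.7248  78.7968] [ 0.489  -0.3537  0.023 ]
jaw_a 0.71 [429.1072  84.5952] [ 0.4829 -0.3551  0.023 ]
  tri [(array([ 0.4896, -0.3572,  0.0157]), [np.float64(0.000665344770536479), np.float64(0.0006653447705365922)]), (array([ 0.487 , -0.3549,  0.0204]), [np.float64(0.0020313057382029044), np.float64(0.002031305738202862)])]
tray 0.78 [404.48    36.0192] [ 0.5371 -0.3396  0.    ]
  tri [(array([ 0.5337, -0.3305,  0.0219]), [np.float64(0.0011297589325435912), np.float64(0.0011297589325434919)])]
emery_stick 0.93 [256.9216 159.0144] [ 0.4227 -0.1619  0.    ]
emery_stick 0.5 [11.8784 46.5024] [0.5821 0.0899 0.    ]
  tri [(array([ 0.4216, -0.1618, -0.0069]), [np.float64(7.783078432884093e-05), np.float64(7.783078432892436e-05)])]
pos [ 0.4223 -0.1611  0.2405] t 20.75 tool x [ 0.9918 -0.1279 -0.0022] y [-0.1279 -0.9918 -0.0003] z [-0.0021  0.0006 -1.    ]
delta tool cm [ 8.81 18.37  4.03] per row n= 7 [1.259 2.624 0.575]
```

View pics/w4.png

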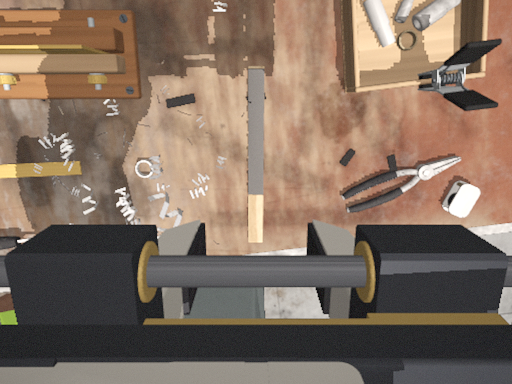

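carry_out(claw=[9,9,9,9,9,9,9,9,9,9,9,9,9,9,9,9,9,9,9,9], delta_pos=[[0,0,0],[0,0,0],[0,0,0],[0,0,0],[0,0,0],[0,0,0],[0,0,0],[0,0,0],[0,0,0],[0,0,0],[0,0,0],[0,0,0],[-2.76,0.91,0.57],[-2.76,0.91,0.57],[-2.76,0.91,0.57],[-2.76,0.91,0.57],[-2.76,0.91,0.57],[-2.76,0.91,0.57],[-2.76,0.91,0.57],[0,0,0]], angular=[[0,0,-0.142],[0,0,-0.142],[0,0,-0.142],[0,0,-0.142],[0,0,-0.142],[0,0,-0.142],[0,0,-0.142],[0,0,-0.142],[0,0,-0.142],[0,0,-0.142],[0,0,-0.142],[0,0,-0.137],[0,0,0],[0,0,0],[0,0,0],[0,0,0],[0,0,0],[0,0,0],[0,0,0],[0,0,0]])

```text
clock: 22.75
position: [0.4857, -0.3581, 0.1987]
ee_rot: [-2.224, -2.215, 0.003]
force: [0.5, -0.2, 0.1]
width: 0.979
gripper_force: 0.0
```

```bash
python3 - <<'E'
from h import *
import pickle
np.set_printoptions(precision=4,suppress=True)
w=np.array([512,384.])
p=shot('wrist','w5.png'); q,o1=pickle.load(open('w1.pkl','rb'))
for l in ['clip','jaw_a','tray']:
    r=arm.place_of(l,p)[:3]
    for d in r: print(l,round(d['conf'],2),np.array(d['centre'])*w,onz(p,d['centre'],{'clip':.059,'jaw_a':.023}.get(l,0)))
    if r and o1.get(l): print('  tri',[tri([ray(p,r[0]['centre']),ray(q,o['centre'])]) for o in o1[l][:2]])
plan([.4862,-.3545,.081])
E
```

```text
clip 0.72 [451.7888 103.9104] [ 0.6502 -0.296   0.059 ]
clip 0.7 [434.2784 238.6944] [ 0.6513 -0.4184  0.059 ]
clip 0.65 [261.5808 171.4176] [ 0.4902 -0.3534  0.059 ]
  tri [(array([ 0.4959, -0.2771,  0.3255]), [np.float64(0.013233835356182297), np.float64(0.013233835356182274)])]
jaw_a 0.82 [255.488 165.504] [ 0.4847 -0.3554  0.023 ]
jaw_a 0.81 [416.4096 228.9024] [ 0.6513 -0.4231  0.023 ]
jaw_a 0.77 [431.4112 108.4032] [ 0.6513 -0.3011  0.023 ]
  tri [(array([ 0.4875, -0.355 ,  0.0239]), [np.float64(0.0028005951938947777), np.float64(0.0028005951938948823)]), (array([ 0.4847, -0.3579,  0.0105]), [np.float64(0.00012095247359620875), np.float64(0.00012095247359629765)])]
tray 0.66 [302.1824 138.816 ] [ 0.533  -0.3321  0.    ]
  tri [(array([ 0.5309, -0.3292,  0.0257]), [np.float64(0.0012524798256278288), np.float64(0.0012524798256275432)])]
pos [ 0.4868 -0.3531  0.201 ] t 22.95 tool x [-0.0012  1.      0.0014] y [ 1.      0.0012 -0.001 ] z [-0.001   0.0014 -1.    ]
delta tool cm [-0.16 -0.04 12.  ] per row n= None [-0.158 -0.044 12.003]
```

View pics/w5.png

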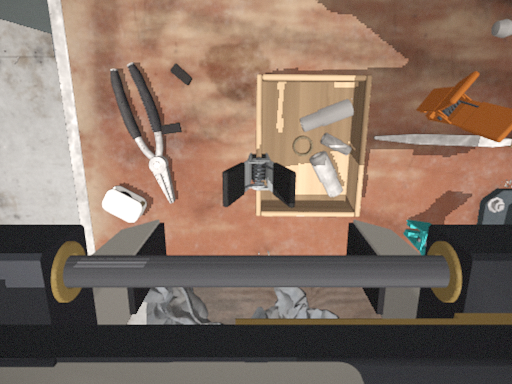

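```bash
python3 - <<'E'
from h import *
p=shot('wrist'); w=np.array([512,384.])
for px,z in [((223,205),.11),((295,205),.11),((223,164),.11),((295,164),.11),((259,158),.045),((258,75),.045),((258,214),.045)]: print(px,onz(p,np.array(px)/w,z).round(4))
print(proj(p,[.4868,-.3531,.11]))
r=[d for d in arm.trace('clip',p) if abs(d['centre'][0]-.505)<.05][0]
ys,xs=np.nonzero(r['region']);print(xs.min(),xs.max(),ys.min(),ys.max(), [ (y,xs[ys==y].min(),xs[ys==y].max()) for y in range(ys.min(),ys.max()+1,5)])
E
```

```text
(223, 205) [ 0.4615 -0.3638  0.11  ]
(295, 205) [ 0.5164 -0.3637  0.11  ]
(223, 164) [ 0.4623 -0.332   0.11  ]
(295, 164) [ 0.5154 -0.332   0.11  ]
(259, 158) [ 0.4894 -0.3392  0.045 ]
(258, 75) [ 0.4883 -0.2661  0.045 ]
(258, 214) [ 0.4886 -0.394   0.045 ]
[256.16144338 191.54608368]
221 292 158 211 [(158, np.int64(249), np.int64(250)), (163, np.int64(246), np.int64(266)), (168, np.int64(239), np.int64(271)), (173, np.int64(228), np.int64(283)), (178, np.int64(221), np.int64(291)), (183, np.int64(221), np.int64(291)), (188, np.int64(221), np.int64(291)), (193, np.int64(221), np.int64(292)), (198, np.int64(221), np.int64(292)), (203, np.int64(221), np.int64(291)), (208, np.int64(221), np.int64(290))]
```

carry_out(claw=[9,9,9,9,9,9,9], delta_pos=[[-0.17,0.05,1.5],[0,0,3],[0,0,3],[0,0,2.5],[0,0,1.5],[0,0,0.5],[0,0,0]], angular=[[0,0,0],[0,0,0],[0,0,0],[0,0,0],[0,0,0],[0,0,0],[0,0,0]])

```text
clock: 23.75
position: [0.4874, -0.356, 0.0813]
ee_rot: [-2.221, -2.221, 0.0]
force: [0.8, 0.0, 0.1]
width: 0.981
gripper_force: 0.0
```

carry_out(claw=[7,6,5.5,5,4.5,4.0,3.5,3,2.5,2,1.5,1.5,1.5], delta_pos=[[0,0,0],[0,0,0],[0,0,0],[0,0,0],[0,0,0],[0,0,0],[0,0,0],[0,0,0],[0,0,0],[0,0,0],[0,0,0],[0,0,0],[0,0,0]], angular=[[0,0,0],[0,0,0],[0,0,0],[0,0,0],[0,0,0],[0,0,0],[0,0,0],[0,0,0],[0,0,0],[0,0,0],[0,0,0],[0,0,0],[0,0,0]], force=25)

```text
clock: 25.05
position: [0.4875, -0.3562, 0.0816]
ee_rot: [2.222, 2.221, 0.0]
force: [1.0, -0.2, -0.9]
width: 0.213
gripper_force: 25.0
```

```bash
python3 - <<'E'
from h import *
s=arm.observe();print(s['position'],s['width']*.092,s['gripper_force'],s['force'])
E
```

```text
[ 0.48750237 -0.35621849  0.08164859] 0.019598726052904906 24.950086176395416 [ 0.95916844 -0.19892235 -0.94912839]
```

carry_out(claw=[1.5,1.5,1.5,1.5,1.5,1.5,1.5], delta_pos=[[0,0,-0.5],[0,0,-1.5],[0,0,-2.5],[0,0,-3],[0,0,-2.5],[0,0,-2],[0,0,0]], angular=[[0,0,0],[0,0,0],[0,0,0],[0,0,0],[0,0,0],[0,0,0],[0,0,0]])

```text
clock: 25.75
position: [0.4893, -0.3571, 0.206]
ee_rot: [2.217, 2.217, 0.002]
force: [-0.2, -0.3, -1.4]
width: 0.214
gripper_force: 25.0
```

carry_out(claw=[1.5,1.5,1.5,1.5,1.5,1.5,1.5,1.5,1.5,1.5,1.5,1.5,1.5,1.5,1.5,1.5,1.5,1.5], delta_pos=[[1.5,0.3,0],[2.6,0.52,0],[2.6,0.52,0],[2.6,0.52,0],[2.6,0.52,0],[2.6,0.52,0],[2.6,0.52,0],[2.6,0.52,0],[2.6,0.52,0],[2.6,0.52,0],[2.6,0.52,0],[2.6,0.52,0],[2.6,0.52,0],[2.6,0.52,0],[2.6,0.52,0],[1.7,0.27,0],[0,0,0],[0,0,0]], angular=[[0,0,0],[0,0,0],[0,0,0],[0,0,0],[0,0,0],[0,0,0],[0,0,0],[0,0,0],[0,0,0],[0,0,0],[0,0,0],[0,0,0],[0,0,0],[0,0,0],[0,0,0],[0,0,0.064],[0,0,0.065],[0,0,0]])

```text
clock: 27.55
position: [0.5647, 0.0416, 0.2005]
ee_rot: [-2.357, -2.074, 0.003]
force: [-0.9, -0.2, -0.9]
width: 0.219
gripper_force: 25.0
```

```bash
python3 - <<'E'
from h import *
np.set_printoptions(precision=4,suppress=True)
w=np.array([512,384.])
s=arm.observe();print(s['position'],s['width']*.092,s['gripper_force'],s['force'])
V={n:shot(n,n+'6.png') for n in('scene','side','wrist')}
for l,z in(('clip',.174),('jaw_a',.138),('sheet',.08),('holder',0)):
    for n,p in V.items():
        for d in arm.place_of(l,p)[:3]: print(l,n,round(d['conf'],2),np.array(d['centre'])*w,onz(p,d['centre'],z))
a=cv2.imread('pics/wrist6.png')[0:260]
b=cv2.resize(cv2.imread('pics/scene6.png')[160:290,130:280],(346,300),interpolation=2)
c=cv2.resize(cv2.imread('pics/side6.png')[110:200,205:288],(277,300),interpolation=2)
cv2.imwrite('pics/c6.png',np.vstack([np.pad(a,((0,0),(0,111),(0,0))),np.hstack([b,c])]))
E
```

```text
[0.5647 0.0416 0.2005] 0.020183016018398687 24.95073974132538 [-0.943  -0.1846 -0.8714]
clip scene 0.72 [264.9088 154.2144] [ 0.5504 -0.1699  0.174 ]
clip scene 0.71 [192.1024 200.9856] [0.5632 0.0457 0.174 ]
clip scene 0.61 [195.9936 220.1088] [0.519  0.0753 0.174 ]
clip side 0.57 [307.0976 255.2832] [ 0.6118 -0.5584  0.174 ]
clip side 0.53 [244.7872 134.208 ] [0.5611 0.0367 0.174 ]
clip side 0.5 [298.8032 222.9888] [ 0.6227 -0.4437  0.174 ]
clip wrist 0.81 [257.792  215.5008] [0.5665 0.0437 0.174 ]
jaw_a scene 0.86 [188.6208 208.3968] [0.5797 0.045  0.138 ]
jaw_a scene 0.79 [199.0144 216.1152] [0.5473 0.0448 0.138 ]
jaw_a scene 0.74 [293.12   143.1936] [ 0.5527 -0.2849  0.138 ]
jaw_a side 0.56 [293.376  234.2016] [ 0.6099 -0.4448  0.138 ]
jaw_a side 0.5 [295.9872 233.088 ] [ 0.6177 -0.4419  0.138 ]
jaw_a side 0.45 [249.088  141.1968] [0.5775 0.048  0.138 ]
jaw_a wrist 0.84 [272.9984 201.6   ] [0.5764 0.0394 0.138 ]
jaw_a wrist 0.66 [233.216  199.6032] [0.55   0.0442 0.138 ]
sheet side 0.61 [252.1088 157.5936] [0.5846 0.0304 0.08  ]
sheet wrist 0.66 [254.3104 184.2816] [0.5631 0.0379 0.08  ]
holder scene 0.94 [201.0112 247.4112] [0.5666 0.0346 0.    ]
holder side 0.83 [247.296  178.4832] [0.5638 0.0181 0.    ]
holder wrist 0.84 [256.7168 168.    ] [0.5648 0.0346 0.    ]
```

View pics/c6.png

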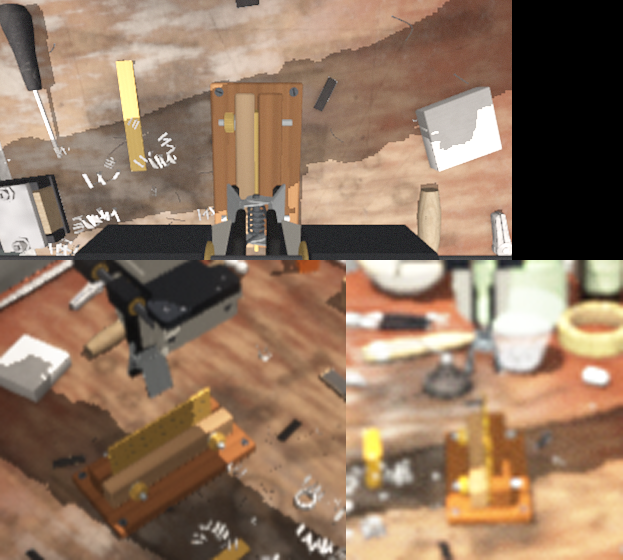

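carry_out(claw=[1.5,1.5,1.5,1.5,1.5,1.5], delta_pos=[[0,0,0.8],[0,0,1.5],[0,0,1.5],[0,0,0.7],[0,0,0],[0,0,0]], angular=[[0,0,0],[0,0,0],[0,0,0],[0,0,0],[0,0,0],[0,0,0]])

```text
clock: 28.9
position: [0.5662, 0.0399, 0.1568]
ee_rot: [2.36, 2.074, 0.0]
force: [0.8, 0.0, -1.7]
width: 0.215
gripper_force: 25.0
```

```bash
python3 - <<'E'
from h import *
np.set_printoptions(precision=4,suppress=True)
w=np.array([512,384.])
s=arm.observe();print(s['position'],s['width']*.092,s['gripper_force'])
V={n:shot(n,n+'7.png') for n in('scene','wrist')}
p=V['wrist'];S=V['scene']
J={n:[np.array(d['centre']) for d in arm.place_of('jaw_a',q)[:3]] for n,q in V.items()}
for n,q in V.items():
    for c in J[n]: print('jaw',n,c*w,onz(q,c,.093))
for n,q in V.items():
    for d in arm.place_of('sheet',q)[:2]: print('sheet',n,np.array(d['centre'])*w,onz(q,d['centre'],.08),d['conf'])
for d in arm.trace('sheet',p)[:1]:
    ys,xs=np.nonzero(d['region'])
    for y in range(ys.min(),ys.max()+1,6):
        a,b=xs[ys==y].min(),xs[ys==y].max(); print(y,a,b,onz(p,np.array([(a+b+1)/2,y+.5])/w,.08))
a=p['frame'][30:240,150:370,::-1]; cv2.imwrite('pics/c7.png',cv2.resize(a,(620,592),interpolation=2))
E
```

```text
[0.5662 0.0399 0.1568] 0.019759222481512708 24.95009958744049
jaw scene [293.4784 142.1184] [ 0.5864 -0.3364  0.093 ]
jaw scene [191.8976 219.1872] [0.5834 0.0376 0.093 ]
jaw scene [263.68   162.7008] [ 0.5905 -0.2168  0.093 ]
jaw wrist [276.48  204.096] [0.58   0.0367 0.093 ]
jaw wrist [234.5984 202.2912] [0.5519 0.0417 0.093 ]
sheet scene [198.2976 229.0176] [0.5606 0.0406 0.08  ] 0.9
sheet wrist [249.4976 200.7168] [0.5613 0.0375 0.08  ] 0.82
112 252 255 [0.5727 0.0985 0.08  ]
118 251 255 [0.5718 0.0946 0.08  ]
124 251 255 [0.5713 0.0906 0.08  ]
130 251 255 [0.5708 0.0867 0.08  ]
136 251 255 [0.5702 0.0826 0.08  ]
142 251 255 [0.5697 0.0786 0.08  ]
148 251 255 [0.5691 0.0745 0.08  ]
154 251 255 [0.5686 0.0703 0.08  ]
160 251 255 [0.568  0.0661 0.08  ]
166 251 255 [0.5675 0.0619 0.08  ]
172 252 256 [0.5676 0.0576 0.08  ]
178 252 255 [0.5667 0.0533 0.08  ]
184 252 255 [0.5661 0.049  0.08  ]
190 252 255 [0.5655 0.0446 0.08  ]Traceback (most recent call last):
  File "<stdin>", line 15, in <module>
    return umr_minimum(a, axis, None, out, keepdims, initial, where)
ValueError: zero-size array to reduction operation minimum which has no identity
```

The jaws straddle the edge centrally: their midpoint is (.566,.039), and the edge line passes through (.565,.040) with a left end at y≈.0985. Next I lower the clip by 32 mm, with a 1 mm correction.

carry_out(claw=[1.5,1.5,1.5,1.5,1.5,1.5,1.5,1.5], delta_pos=[[0,-0.1,0],[0,0,0.6],[0,0,0.6],[0,0,0.6],[0,0,0.6],[0,0,0.6],[0,0,0.2],[0,0,0]], angular=[[0,0,0],[0,0,0],[0,0,0],[0,0,0],[0,0,0],[0,0,0],[0,0,0],[0,0,0]])

```text
clock: 30.05
position: [0.5648, 0.0399, 0.1242]
ee_rot: [-2.36, -2.073, 0.001]
force: [0.2, -0.8, -1.8]
width: 0.214
gripper_force: 25.0
```

```bash
python3 - <<'E'
from h import *
np.set_printoptions(precision=4,suppress=True)
w=np.array([512,384.])
s=arm.observe();print(s['position'],s['width']*.092,s['gripper_force'],s['force'],s['clock'])
V={n:shot(n,n+'8.png') for n in('scene','wrist','side')}
for l,z in(('jaw_a',.063),('clip',.099)):
    for n,q in V.items():
        for d in arm.place_of(l,q)[:3]: print(l,n,np.array(d['centre'])*w,onz(q,d['centre'],z),round(d['conf'],2))
for d in arm.place_of('emery_stick',V['scene'])[:1]: print('em',onz(V['scene'],d['centre'],0))
a=cv2.resize(V['wrist']['frame'][60:240,160:360,::-1],(400,400),interpolation=2)
b=cv2.resize(V['scene']['frame'][170:290,130:250,::-1],(400,400),interpolation=2)
cv2.imwrite('pics/c8.png',np.hstack([a,b]))
E
```

```text
[0.5648 0.0399 0.1242] 0.01965462521641142 24.950108528137207 [ 0.1895 -0.7774 -1.822 ] 30.05
jaw_a scene [264.704  164.0832] [ 0.6062 -0.2409  0.063 ] 0.73
jaw_a scene [194.304  228.7872] [0.5789 0.0379 0.063 ] 0.7
jaw_a scene [263.424  165.0048] [ 0.6062 -0.2357  0.063 ] 0.66
jaw_a wrist [278.3744 200.4096] [0.58  0.04  0.063] 0.97
jaw_a wrist [234.9056 202.7904] [0.5509 0.0421 0.063 ] 0.85
jaw_a side [305.5104 265.9968] [ 0.6345 -0.4925  0.063 ] 0.86
jaw_a side [293.4784 231.7824] [ 0.6368 -0.3574  0.063 ] 0.78
jaw_a side [248.6784 159.8976] [0.5743 0.0439 0.063 ] 0.59
clip scene [293.12   131.4048] [ 0.6122 -0.367   0.099 ] 0.71
clip scene [263.424  153.2928] [ 0.611  -0.2391  0.099 ] 0.58
clip scene [195.9936 223.7952] [0.5627 0.0435 0.099 ] 0.49
clip wrist [256.6144 217.8048] [0.5656 0.0428 0.099 ] 0.79
clip side [306.8928 256.0896] [ 0.6359 -0.4915  0.099 ] 0.76
clip side [297.7792 221.9136] [ 0.6476 -0.3572  0.099 ] 0.63
clip side [248.0128 151.488 ] [0.5723 0.0435 0.099 ] 0.58
em [ 0.4199 -0.1585  0.    ]
```

View pics/c8.png

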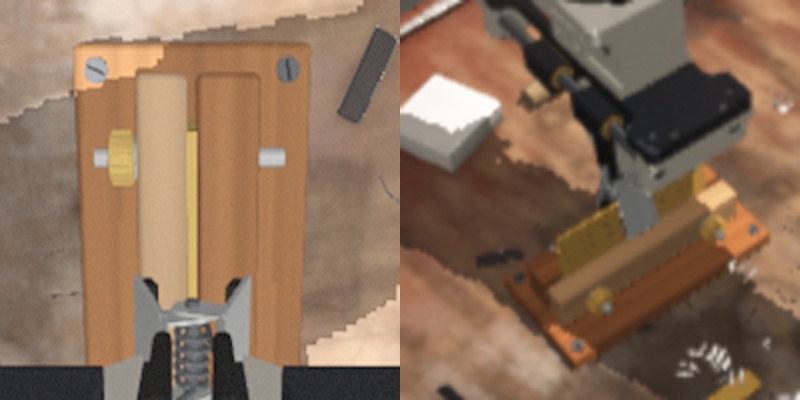

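c8 shows the open jaws on either side of the sheet's edge, with the left edge line at (192,215) midway between the jaws at (150,290) and (240,290). The jaw tips sit below the edge and above the rails.

```bash
python3 -c "
from cell import arm
print(arm.sign_off())"
```

```text
the job is handed in; nothing more can be done
None
```

I drew the emery stick along the whole edge at about 5–6 N and laid it back on the bench; the clip is now held squeezed open around the middle of the edge with a jaw on each side, and the job is handed in, though the hand-in returned no verdict.

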